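# Pull the round knob cap off the dimmer box in the bookcase cubby

## Task

The dimmer under the round knob needs cleaning: pick up the standing puller by its wooden handle, hook its fork under the round knob cap on the dimmer box and pull the cap straight up off its post. Then set the puller down upright on the steel tray, with the cap still upright between its prongs, and let go. Touch the caps only with the puller, and leave the square cap on its post.

Things in the scene. Friction and masses are not known exactly. Their poses are not given: they have to be found in the camera images.
- puller: C-shaped puller on its steel fork. Origin: fork underside, below handle centre; z up, x out of the open fork. Wooden handle 36 (x) x 24 (y) mm, z 54-100 mm; grip across y. Fork 6 mm thick, 56 wide; slot 36 mm wide, closed at x -32; prongs end at x 38, upturned 3 mm at the last 4 mm. Back at x -51 to -43; bar z 46-54, x -51 to 18: 40 mm free height over the fork. The cap goes in below the handle.
- round_cap: Black cap, round head 58 mm wide, on the light grey dimmer box (top 28 mm up). Origin: centre of sleeve underside, on the box top; z up, x along the box's short side. Head z 22-36 mm; below it only a 22 mm square sleeve, so a 22 mm gap for the fork, moved in level along +x or -x. Clipped on: 5-15 N, off after 16 mm. In the fork its sleeve hangs 16 mm below; set down, it stands on it, pushed up in the fork.
- square_cap: The other cap on the dimmer box, 130 mm from the round one along y; leave it. Same sleeve and heights, but a square head 46 mm wide. Origin: centre of sleeve underside; z up. Round and square may be on either post.
- tray: Fixed open stainless steel tray, 200 (x) x 160 (y) mm outside, rim 12 mm high, walls and floor 4 mm thick. Origin: centre of its underside on the work surface; z up. It lies on one side of the dimmer box and the puller stands on the other, either way round.
Not all that is in view belongs to the job. What is shaped like the round_cap but pink is not meant.

How it is judged:
On the way, in this order (a step that is already met when the one before it is completed fails the run):
1. the round cap has come straight up off its post, level, carried by the held puller (height (world z) of round_cap above 0.05 m and distance of round_cap from where it was at the start of the episode below 0.08 m and contact force between puller and round_cap above 0.05 N and contact force between the fingers and puller above 1 N and angle between round_cap's own z axis and vertical below 0.35 rad), for 0.05 s.
2. the puller is set down on the tray while still held, not dropped (z of puller in the frame of tray below 0.02 m and contact force between the fingers and puller above 1 N and x of puller in the frame of tray between -0.09 and 0.09 m and y of puller in the frame of tray between -0.07 and 0.07 m), for 0.05 s.
At the end, for the whole second after the job is handed in: Puller upright (0.15 rad), fork flat on the tray floor, within 90 mm (x) and 70 mm (y) of the tray's middle; round cap upright (0.35 rad) in the tray between the prongs, within 35 mm along and 20 mm across of the puller's origin; square cap within 6 mm of its start; all at rest (x of puller in the frame of tray between -0.09 and 0.09 m and y of puller in the frame of tray between -0.07 and 0.07 m and z of puller in the frame of tray below 0.012 m and angle between puller's own z axis and vertical below 0.15 rad and x of round_cap in the frame of puller between -0.035 and 0.035 m and y of round_cap in the frame of puller between -0.02 and 0.02 m and z of round_cap in the frame of tray below 0.02 m and angle between round_cap's own z axis and vertical below 0.35 rad and distance of square_cap from where it was at the start of the episode below 0.006 m and linear speed of each of puller, round_cap below 0.02 m/s); the robot touches nothing.
It fails at once if the gripper or arm touches the round cap (contact force between any of the fingers, the arm and round_cap above 0.3 N).
It fails at once if the gripper or arm touches the square cap (contact force between any of the fingers, the arm and square_cap above 0.3 N).
It fails at once if the square cap is pulled off its seat (distance of square_cap from where it was at the start of the episode above 0.01 m).
It also fails if it takes over 58 s, if anything falls off the work surface, if the arm or the gripper's body presses on something with over 40 N, if the wrist force passes 120 N, or if a joint passes its speed limit or range.

## Robot

A 6-joint arm with a two-finger parallel gripper is mounted at the origin on the work surface. World frame = base frame: x ahead of the robot, y to its left, z up, the work surface at z = 0. Lengths are in m, angles in rad, forces in N, time in s.
With the tool pointing down it reaches from about 0.275 to 0.85 m from the base axis. Payload 5.2 kg.
Tool frame: the origin (TCP) lies between the finger pads; the fingertips stand 19 mm ahead of it and the grasp point (between the pads) is the TCP; z points along the fingers, y is the direction in which the jaws open and shut (so a half turn about z gives the same grasp; the last joint's range is limited). The gripper opens to 85 mm and grips with 20 to 120 N. Pads are 22 mm wide; open, the fingers measure 114 mm over their backs; the gripper's body (76 mm by 85 mm) begins 54 mm behind the grasp point. The pads swing forward as they close: fully open they stand 13 mm farther back than shut.
Start: joints at [-1.551, 0.259, 1.535, -0, 1.348, -0.203], TCP at [0.122, -0.536, 0.25] pointing down, gripper open.
Joint ranges: [-3.14, 3.14], [-0.91, 2.08], [0.19, 2.58], [-1.22, 4.36], [0.22, 2.71], [-3.12, 3.12]. Speed limits (rad/s): [2.57, 2.57, 3.14, 3.14, 3.14, 3.14].

## Interface

Orientations are given as [roll, pitch, yaw] about the fixed x, y, z axes, in that order (R = Rz(yaw) Ry(pitch) Rx(roll)).
In Python, from station import r gives the robot as it stands.
- The arm moves only by the shell command python3 -m pendant 'ROWS' [FORCE]. ROWS is JSON, a list of rows, each a list of 3 entries, a list of its own where there are three numbers: the turn, a rotation vector about the tool's x, y, z in rad, then the shift along the tool's x, y, z in m, then the finger opening in m, from 0 to 0.0854. A call has 1 to 10 rows; each row is the pose to reach, as a shift and turn from the pose measured when the call began, along the tool's axes at that moment; what a row does not reach only later rows make up. A row lasts 1/8 s, in which the tool goes at most 62.5 mm and 10.7 degrees, less where a joint would pass 70% of its speed; a pose out of reach is approached as far as the arm can. A call with a gripper value outside its range is refused whole. The fingers move at their own pace and stop on an object; FORCE is the grip in N (left out, the last holds). Time passes only in rows, so rows that repeat a pose let the fingers close. It gives the time, the measured TCP pose, the force and the opening at its end, in the units of the state.
- r.get_obs(): the state, without advancing time (a new reading comes with each control period).
- r.snapshot(name): name is "side" or "top" or "wrist"; returns a dict with "img" (480x640x3 uint8, blue, green, red), "range_z" (480x640 float32, m along the optical axis (not along the pixel's ray), 0 where there is no reading), "mtx" (3x3 intrinsics, pixels), "R" (3x3) and "t" (3): a world point X has camera coordinates R X + t. Camera axes: x right, y down, z forward; pixel columns grow to the right and rows downward; lengths in m; the calibration is good to about 2 mm. A picture is of the moment at which its call begins.
- r.finish_job(): hands the job in, once; it reports no verdict.
Trained networks look in the newest picture that a camera, given by its name, has taken for a name from the list of things; names that differ only in an ending like _2 or _b are one class to them, and where a whole thing is asked for, a point or a joint stands for the part that bears it (a point fixed in the world has none). Each returns a list of dicts, best first, with "confidence" (0 to 1); they miss things now and then, are a little off and sometimes report something else, mostly with a low value. They report only what shows in the picture. A call takes as long as a camera call. They do not tell look-alikes from the thing itself.
- r.recognise(camera, query): "xyz" ([x, y, z] in m, in world coordinates, good to about 4 mm: the middle of the surface that is visible of it).
- r.silhouettes(camera, query): "pixels" (480x640 bool, what is visible of it).
- r.landmark_of(camera, query): "xyz" ([x, y, z] in m, in world coordinates, good to about 4 mm: a listed point, or the origin of a listed thing).
The state is a dict: "time_s": time; "joints": joint angles; "qvel": joint speeds; "tau": joint torques, N m; "tcp_pos": TCP position; "eef_rot": TCP orientation; "contact_force": force on the tool from outside, world axes, zero at the start; "ft_torque": the same for the moment, N m; "grip_width": finger opening in m.
Only numpy, scipy, OpenCV 4.12 (cv2) and the standard library are available. Lean on these libraries where they do the work, as an engineer would, in place of code of your own. Each camera call takes 0.05 s, during which the arm holds its last target.

## Working session

There is one attempt and no reset: what is moved stays moved. The work goes in short steps, Python scripts to look and compute and a shell command to move; the robot and the scene stay as the last step left them, time stands still between calls to the robot, and variables do not carry over. Pictures are saved under pics/ and viewed, and the job is handed in when it is done.

```bash
ls; mkdir -p pics; python3 - <<'E'
from station import r
import cv2
print(r.get_obs())
for c in ["side","top","wrist"]:
    s=r.snapshot(c); cv2.imwrite(f"pics/{c}0.png",s["img"]); print(c,s["mtx"].tolist(),s["R"].round(3).tolist(),s["t"].round(3).tolist())
    for q in ["puller","round_cap","square_cap","tray"]:
        print(q,[(d["xyz"],round(d["confidence"],2)) for d in r.recognise(c,q)],"LM",[(d["xyz"],round(d["confidence"],2)) for d in r.landmark_of(c,q)])
E
```

```text
pics
{'time_s': 0.0, 'joints': array([-1.55081157e+00,  2.59324837e-01,  1.53610111e+00, -2.02836034e-05,
        1.34796929e+00, -2.02826906e-01]), 'qvel': array([-7.77999451e-05,  2.53562986e-04,  9.87127232e-04, -8.77944311e-04,
       -7.61462110e-04,  1.22899435e-03]), 'tau': array([-1.15486004e-03, -4.46034300e+01, -2.90579098e+01, -6.72997303e-04,
        1.17789864e-02,  6.80326451e-06]), 'tcp_pos': array([ 0.12152676, -0.53590011,  0.24947719]), 'eef_rot': array([-3.13982303e+00, -3.43742876e-04,  2.22815862e-01]), 'contact_force': array([-0.67135014, -0.44505299, -0.41836767]), 'ft_torque': array([ 0.00474815,  0.00088269, -0.01146596]), 'grip_width': 0.08534827607910984}
side [[498.52919309691936, 0.0, 325.79626359003737], [0.0, 498.52919309691936, 241.88015892400122], [0.0, 0.0, 1.0]] [[0.984, -0.175, -0.018], [-0.123, -0.611, -0.782], [0.126, 0.772, -0.623]] [-0.501, 0.102, 0.795]
puller [([0.4656, 0.3019, 0.0514], 0.82)] LM [([0.4736, 0.3171, -0.0013], 0.97)]
round_cap [([0.406, -0.0974, 0.0296], 0.85), ([0.5471, 0.0757, 0.0608], 0.6)] LM [([0.5501, 0.0871, 0.0253], 0.8
[... 395 characters left out ...]
0.4617, 0.3045, 0.0595], 0.6)] LM [([0.4769, 0.314, 0.0032], 0.7)]
round_cap [([0.549, 0.0944, 0.0648], 0.97), ([0.4066, -0.09, 0.0344], 0.58), ([0.5232, -0.0373, 0.0648], 0.46)] LM [([0.5474, 0.0924, 0.0249], 0.81), ([0.4065, -0.0851, 0.0021], 0.57)]
square_cap [([0.5251, -0.0362, 0.0591], 0.67)] LM [([0.5274, -0.036, 0.0236], 0.64)]
tray [([0.4513, -0.3279, 0.0047], 0.69)] LM [([0.4539, -0.3274, 0.0035], 0.84)]
wrist [[418.4051048948463, 0.0, 321.46156457600523], [0.0, 418.4051048948463, 241.74754526874952], [0.0, 0.0, 1.0]] [[0.221, -0.975, 0.001], [-0.938, -0.212, 0.275], [-0.268, -0.062, -0.961]] [-0.55, -0.035, 0.377]
puller [] LM []
round_cap [] LM []
square_cap [] LM []
tray [] LM []
```

View pics/side0.png

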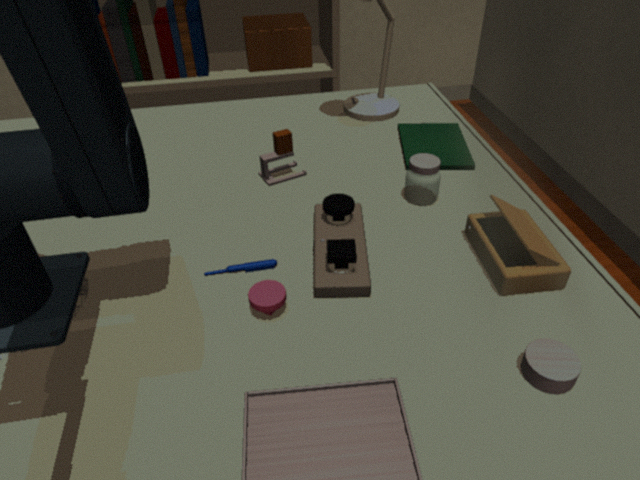

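View pics/top0.png

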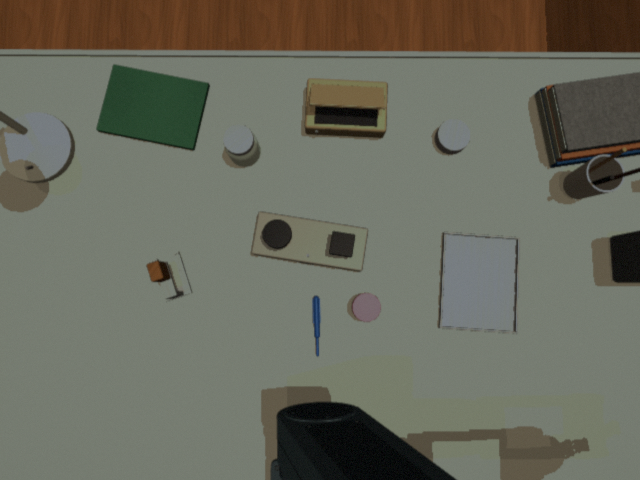

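The candidates for the round cap are the black round head at top (277,234) / side (338,205) and the pink disc at top (366,307) / side (267,296). The black one sits on the dimmer box and is 0.13 m from the square cap, so it is the one meant. I'll confirm this in crops and measure geometry from depth.

```bash
cat > h.py <<'E'
from station import r
import numpy as np, cv2
def cloud(s,mask=None):
    z=s["range_z"]; v,u=np.nonzero((z>0)&(mask if mask is not None else True))
    zz=z[v,u]; K=s["mtx"]
    c=np.c_[(u-K[0,2])/K[0,0]*zz,(v-K[1,2])/K[1,1]*zz,zz]
    return (c-s["t"])@s["R"], u,v
def proj(s,X):
    c=np.asarray(X)@s["R"].T+s["t"]; p=c@s["mtx"].T; return p[:,:2]/p[:,2:]
E
python3 - <<'E'
from h import *
def crop(s,u,v,w,h,k): return cv2.resize(s["img"][v-h:v+h,u-w:u+w],None,fx=k,fy=k,interpolation=cv2.INTER_CUBIC)
t=r.snapshot("top"); s=r.snapshot("side")
a=np.hstack([crop(t,170,275,45,40,4),crop(s,283,160,45,40,4)])
b=np.hstack([crop(t,310,250,65,45,3)[:270,:],crop(s,320,250,65,45,3)])
w=max(a.shape[1],b.shape[1])
f=lambda i:cv2.copyMakeBorder(i,0,0,0,w-i.shape[1],cv2.BORDER_CONSTANT)
cv2.imwrite("pics/crop1.png",np.vstack([f(a),f(b)]))
for n,S in (("top",t),("side",s)):
    P,u,v=cloud(S)
    print(n)
    # box top
    m=(abs(P[:,0]-0.535)<.09)&(abs(P[:,1]-0.03)<.14)&(P[:,2]>.022)&(P[:,2]<.036)
    rect=cv2.minAreaRect(P[m][:,:2].astype(np.float32)); print("box",rect,np.median(P[m][:,2]))
    for c in ((.549,.093),(.526,-.037)):
        m=(abs(P[:,0]-c[0])<.045)&(abs(P[:,1]-c[1])<.045)&(P[:,2]>.056)
        print("cap",cv2.minAreaRect(P[m][:,:2].astype(np.float32)),np.median(P[m],axis=0),m.sum())
    m=(abs(P[:,0]-.47)<.09)&(abs(P[:,1]-.31)<.09)
    for lo,hi in ((.003,.012),(.015,.04),(.04,.06),(.06,.09),(.09,.12)):
        k=m&(P[:,2]>lo)&(P[:,2]<hi)
        if k.sum()>5: print("pul",lo,hi,k.sum(),cv2.minAreaRect(P[k][:,:2].astype(np.float32)),P[k].mean(0))
    m=(abs(P[:,0]-.455)<.15)&(abs(P[:,1]+.327)<.15)&(P[:,2]>.008)&(P[:,2]<.02)
    print("tray",cv2.minAreaRect(P[m][:,:2].astype(np.float32)),m.sum())
    m=(abs(P[:,0]-.455)<.05)&(abs(P[:,1]+.327)<.05); print("floor",np.median(P[m][:,2]))
E
```

```text
top
box ((0.5386703610420227, 0.024511560797691345), (0.2296271175146103, 0.09042626619338989), 80.60977172851562) 0.028146430739953168
cap ((0.5491527915000916, 0.08873151987791061), (0.05608706176280975, 0.057364847511053085), 0.2246493101119995) [0.54876345 0.08912391 0.06409491] 675
cap ((0.5280144810676575, -0.03949190303683281), (0.045811086893081665, 0.046092439442873), 80.9464111328125) [ 0.52696895 -0.03987845  0.06423476] 545
pul 0.003 0.012 720 ((0.4699695408344269, 0.30979931354522705), (0.17937730252742767, 0.17988862097263336), 89.93111419677734) [0.46753156 0.30324463 0.00496641]
pul 0.015 0.04 29 ((0.4289928078651428, 0.29596951603889465), (0.006706614047288895, 0.0249356497079134), 23.04623794555664) [0.43016484 0.29052019 0.02725262]
pul 0.04 0.06 288 ((0.4592357575893402, 0.30569222569465637), (0.069086454808712, 0.025204971432685852), 18.09546661376953) [0.44680461 0.29950934 0.05343066]
pul 0.06 0.09 110 ((0.4734347462654114, 0.30185917019844055), (0.016515100374817848, 0.0395837128162384), 80.21774291992188) [0.47352663 0.30135071 0.07508305]
pul 0.09 0.12 280 (
[... 971 characters left out ...]
 0.02792474441230297), 22.720178604125977) [0.42824417 0.29171185 0.02691617]
pul 0.04 0.06 252 ((0.4571729004383087, 0.3060826063156128), (0.06991437077522278, 0.028920188546180725), 20.7251033782959) [0.44813502 0.29792105 0.05449146]
pul 0.06 0.09 250 ((0.46517661213874817, 0.3039620518684387), (0.021532250568270683, 0.05410323292016983), 86.98225402832031) [0.47180716 0.30235109 0.0749432 ]
pul 0.09 0.12 199 ((0.47298699617385864, 0.31059321761131287), (0.03597726672887802, 0.02845718525350094), 15.974433898925781) [0.47228703 0.30603853 0.09984733]
tray ((0.4531068503856659, -0.3153718113899231), (0.1371227651834488, 0.2005348652601242), 85.57295989990234) 3961
floor 0.00705547499564573
```

View pics/crop1.png

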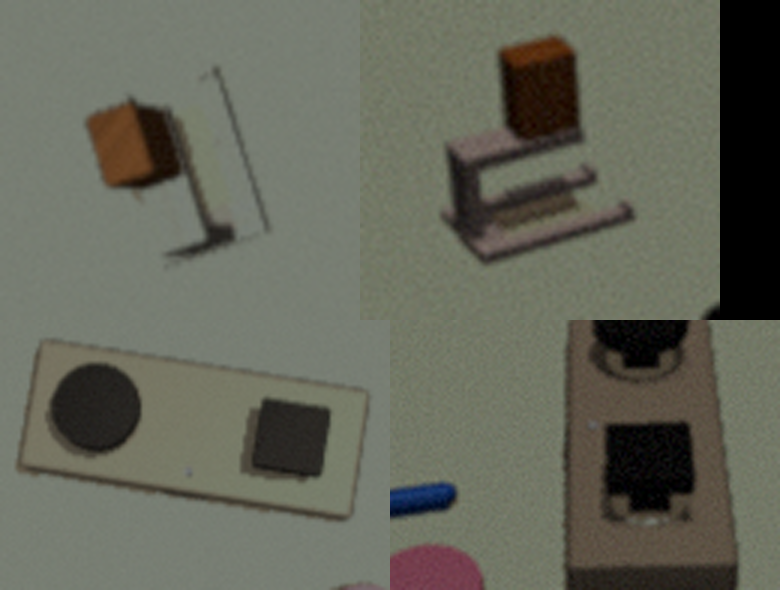

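Crop reads: the black round head sits on the light grey box at crop pixel (95,405) and is the one meant. The square cap is at crop (290,437), and the pink disc lies on the table. The puller's open fork points to +x, yaw ≈ 0.33, with the handle at (0.4745,0.311). The box short side is at yaw ≈ -0.16, and the tray centre is (0.453,-0.328) at yaw ≈ -0.077.

```bash
cat >> h.py <<'E'
from scipy.spatial.transform import Rotation as Ro
def go(xyz,yaw):
    o=r.get_obs(); R=Ro.from_euler("xyz",o["eef_rot"]); T=Ro.from_euler("xyz",[np.pi,0,yaw])
    print("turn",(R.inv()*T).as_rotvec().round(4).tolist(),"shift",R.inv().apply(np.array(xyz)-o["tcp_pos"]).round(4).tolist())
E
python3 -c "
from h import *
go([.42,-.1,.26],.33); go([.4745,.3108,.22],.33)"
```

```text
turn [-0.0001, -0.0, -0.1072] shift [0.3875, -0.3597, -0.0097]
turn [-0.0001, -0.0, -0.1072] shift [0.5314, -0.7483, 0.0304]
```

```bash
python3 -m pendant '[[[0,0,-0.107],[0.3875,-0.36,-0.01],0.06],[[0,0,-0.107],[0.3875,-0.36,-0.01],0.06],[[0,0,-0.107],[0.3875,-0.36,-0.01],0.06],[[0,0,-0.107],[0.3875,-0.36,-0.01],0.06],[[0,0,-0.107],[0.3875,-0.36,-0.01],0.06],[[0,0,-0.107],[0.3875,-0.36,-0.01],0.06],[[0,0,-0.107],[0.3875,-0.36,-0.01],0.06],[[0,0,-0.107],[0.3875,-0.36,-0.01],0.06],[[0,0,-0.107],[0.3875,-0.36,-0.01],0.06],[[0,0,-0.107],[0.3875,-0.36,-0.01],0.06]]'; python3 -c "
from h import *
go([.4745,.3108,.22],.33)"
```

```text
time_s: 2.7
tcp_pos: [0.4206, -0.098, 0.2604]
eef_rot: [3.142, -0.0, 0.334]
contact_force: [-1.0, 0.3, 0.2]
grip_width: 0.0601
turn [0.0, -0.0004, 0.004] shift [0.1849, -0.3686, 0.0405]
```

```bash
python3 -m pendant '[[[0,0,0],[0.185,-0.3686,0.04],0.06],[[0,0,0],[0.185,-0.3686,0.04],0.06],[[0,0,0],[0.185,-0.3686,0.04],0.06],[[0,0,0],[0.185,-0.3686,0.04],0.06],[[0,0,0],[0.185,-0.3686,0.04],0.06],[[0,0,0],[0.185,-0.3686,0.04],0.06],[[0,0,0],[0.185,-0.3686,0.04],0.06],[[0,0,0],[0.185,-0.3686,0.04],0.06],[[0,0,0],[0.185,-0.3686,0.04],0.06],[[0,0,0],[0.185,-0.3686,0.04],0.06]]'; python3 - <<'E'
from h import *
s=r.snapshot("wrist"); cv2.imwrite("pics/w1.png",s["img"])
P,u,v=cloud(s)
m=(abs(P[:,0]-.475)<.05)&(abs(P[:,1]-.311)<.05)&(P[:,2]>.09)&(P[:,2]<.11)
print(m.sum(),cv2.minAreaRect(P[m][:,:2].astype(np.float32)),np.median(P[m],axis=0))
go([.4745,.3108,.08],.33)
E
```

```text
time_s: 3.95
tcp_pos: [0.475, 0.3091, 0.2207]
eef_rot: [3.141, -0.0, 0.332]
contact_force: [-0.0, -0.7, -0.1]
grip_width: 0.0597
2242 ((0.47488540410995483, 0.3121560215950012), (0.03548598289489746, 0.023820951581001282), 19.600183486938477) [0.47615072 0.31241564 0.09900509]
turn [0.0004, -0.0007, 0.0019] shift [-0.0, -0.0016, 0.1408]
```

View pics/w1.png

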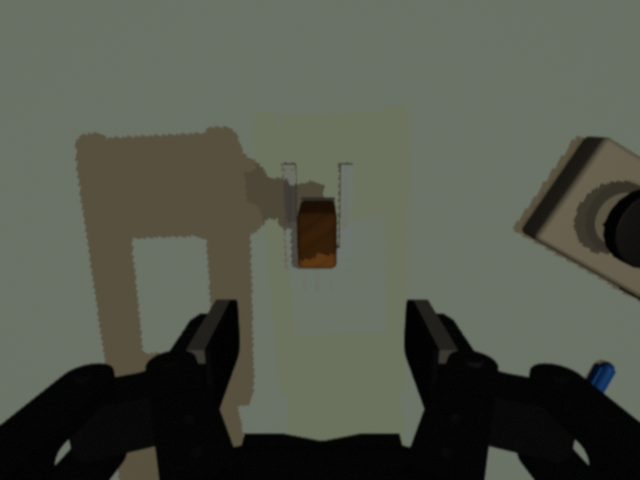

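The wrist view shows the handle at (317,233), with the prong tips at (290,163) and (346,163) pointing along tool +x. It is well aligned, so I'll descend.

```bash
python3 -m pendant '[[[0,0,-0.008],[0,-0.002,0.04],0.06],[[0,0,-0.008],[0,-0.002,0.08],0.06],[[0,0,-0.008],[0,-0.002,0.11],0.06],[[0,0,-0.008],[0,-0.002,0.13],0.06],[[0,0,-0.008],[0,-0.002,0.14],0.06],[[0,0,-0.008],[0,-0.002,0.14],0.06],[[0,0,-0.008],[0,-0.002,0.14],0.06]]' 60; python3 -m pendant '[[[0,0,0],[0,0,0],0],[[0,0,0],[0,0,0],0],[[0,0,0],[0,0,0],0],[[0,0,0],[0,0,0],0],[[0,0,0],[0,0,0],0],[[0,0,0],[0,0,0],0]]' 70
```

```text
time_s: 4.88
tcp_pos: [0.4752, 0.3112, 0.0819]
eef_rot: [3.141, -0.003, 0.34]
contact_force: [-0.2, 0.4, 0.2]
grip_width: 0.0601
time_s: 5.62
tcp_pos: [0.4757, 0.3114, 0.0827]
eef_rot: [3.141, -0.004, 0.34]
contact_force: [-0.0, -0.3, 6.3]
grip_width: 0.0235
```

```bash
python3 -m pendant '[[[0,0,0],[0,0,-0.03],0],[[0,0,0],[0,0,-0.06],0],[[0,0,0],[0,0,-0.1],0],[[0,0,0],[0,0,-0.13],0],[[0,0,0],[0,0,-0.13],0],[[0,0,0],[0,0,-0.13],0]]'; python3 - <<'E'
from h import *
s=r.snapshot("wrist"); cv2.imwrite("pics/w2.png",s["img"])
go([.455,.105,.21],-.162)
E
```

```text
time_s: 6.38
tcp_pos: [0.4743, 0.311, 0.2112]
eef_rot: [3.141, -0.002, 0.34]
contact_force: [0.5, 0.2, -2.5]
grip_width: 0.0232
turn [0.0003, -0.0008, 0.5018] shift [-0.0867, 0.1877, 0.0008]
```

View pics/w2.png

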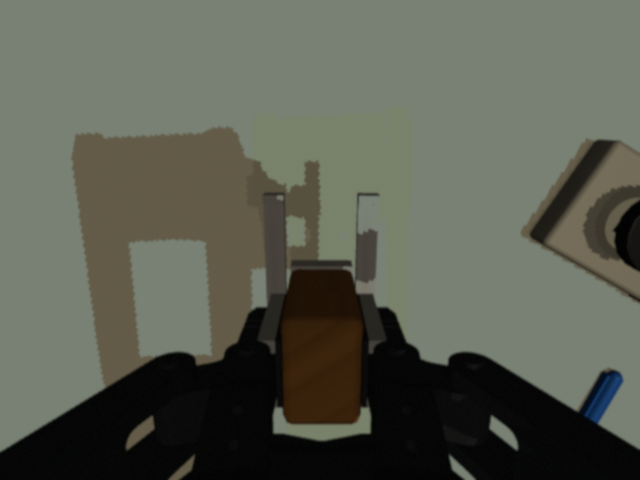

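The puller is held level, with prong tips at (274,195) and (368,195) symmetric about the handle. Next is the approach side of the cap.

```bash
python3 -m pendant '[[[0,0,0.12],[-0.02,0.045,0],0],[[0,0,0.25],[-0.045,0.095,0],0],[[0,0,0.38],[-0.065,0.14,0],0],[[0,0,0.5],[-0.08,0.17,0],0],[[0,0,0.502],[-0.0867,0.1877,0],0],[[0,0,0.502],[-0.0867,0.1877,0],0],[[0,0,0.502],[-0.0867,0.1877,0],0],[[0,0,0.502],[-0.0867,0.1877,0],0]]'; python3 - <<'E'
from h import *
s=r.snapshot("wrist"); cv2.imwrite("pics/w3.png",s["img"])
P,u,v=cloud(s)
m=(abs(P[:,0]-.549)<.045)&(abs(P[:,1]-.089)<.045)&(P[:,2]>.056)&(P[:,2]<.075)
print(m.sum(),cv2.minAreaRect(P[m][:,:2].astype(np.float32)),cv2.minEnclosingCircle(P[m][:,:2].astype(np.float32)),np.median(P[m],axis=0))
m=(abs(P[:,0]-.45)<.09)&(abs(P[:,1]-.1)<.07)&(P[:,2]>.11)&(P[:,2]<.15)
print("fork",m.sum(),np.median(P[m],axis=0),cv2.minAreaRect(P[m][:,:2].astype(np.float32)), np.percentile(P[m][:,2],[5,25,50,75,95]))
E
```

```text
time_s: 7.42
tcp_pos: [0.4548, 0.1058, 0.2103]
eef_rot: [3.142, 0.0, -0.161]
contact_force: [-0.3, 0.6, -0.7]
grip_width: 0.0233
7460 ((0.549148678779602, 0.08857928216457367), (0.05670691654086113, 0.056758373975753784), 80.75116729736328) ((0.548823893070221, 0.0886467695236206), 0.028957514092326164) [0.54946929 0.08864164 0.06319005]
fork 4277 [0.46737997 0.11875783 0.1330218 ] ((0.4626416862010956, 0.10513241589069366), (0.056353602558374405, 0.057836610823869705), 80.63140106201172) [0.13114328 0.1325126  0.1330218  0.13353709 0.13579299]
```

View pics/w3.png

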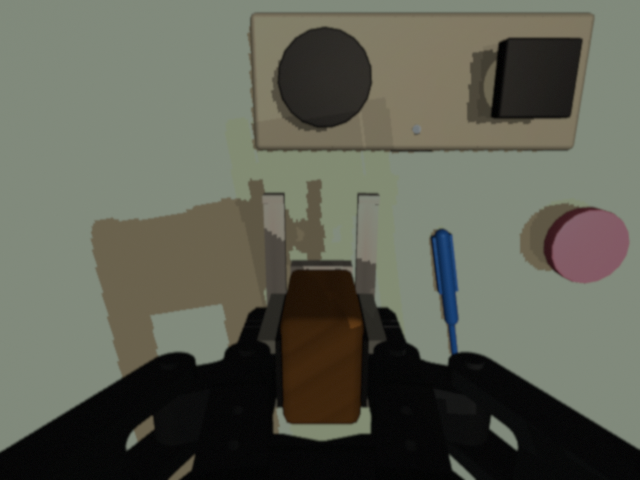

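Fork underside is 83 mm below the TCP, and the yaw and lateral error are small (2 mm). I'll lower to the gap height with the underside at ~34.5 mm.

```bash
python3 -m pendant '[[[0,0,0.001],[0,0.001,0.03],0],[[0,0,0.001],[0,0.002,0.06],0],[[0,0,0.001],[0,0.002,0.08],0],[[0,0,0.001],[0,0.002,0.09],0],[[0,0,0.001],[0,0.002,0.093],0],[[0,0,0.001],[0,0.002,0.093],0],[[0,0,0.001],[0,0.002,0.093],0],[[0,0,0.001],[0,0.002,0.093],0]]'; python3 - <<'E'
from h import *
s=r.snapshot("side"); cv2.imwrite("pics/s4.png",cv2.resize(s["img"][150:300,230:400],None,fx=4,fy=4))
go([.5491,.0886,.1175],-.161)
E
```

```text
time_s: 8.48
tcp_pos: [0.4549, 0.1038, 0.118]
eef_rot: [-3.141, -0.001, -0.162]
contact_force: [-0.2, -0.3, -2.3]
grip_width: 0.0231
turn [-0.0001, -0.0012, -0.001] shift [0.0955, -0.0002, 0.0006]
```

View pics/s4.png

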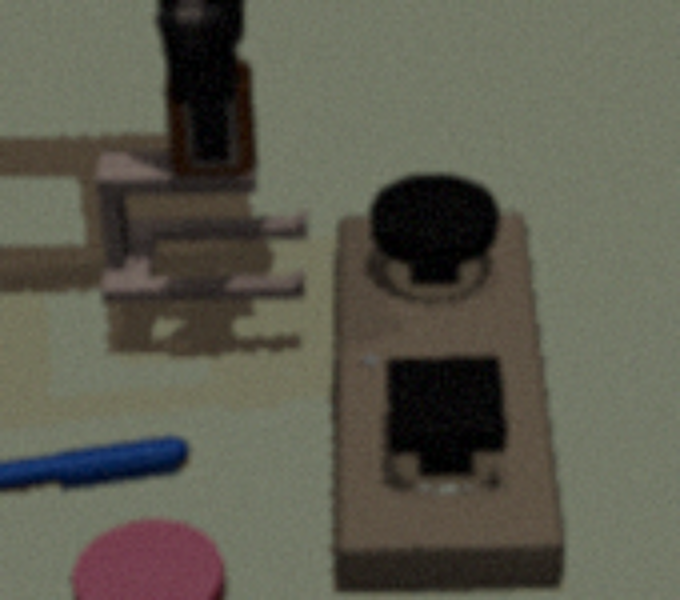

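The puller is at gap height, with prong tips at crop (300,222) and (298,285) facing the black round cap's sleeve (435,270). I'll advance halfway first and watch the force.

```bash
python3 -m pendant '[[[0,0,0],[0.012,0,0.0005],0],[[0,0,0],[0.024,0,0.0005],0],[[0,0,0],[0.036,0,0.0005],0],[[0,0,0],[0.048,0,0.0005],0],[[0,0,0],[0.055,0,0.0005],0],[[0,0,0],[0.055,0,0.0005],0]]'; python3 - <<'E'
from h import *
s=r.snapshot("side"); cv2.imwrite("pics/s5.png",cv2.resize(s["img"][150:300,230:400],None,fx=4,fy=4))
go([.5491,.0886,.1175],-.161)
E
```

```text
time_s: 9.28
tcp_pos: [0.5095, 0.0948, 0.1173]
eef_rot: [-3.142, -0.001, -0.162]
contact_force: [-0.4, 0.5, -1.9]
grip_width: 0.0231
turn [-0.0, -0.0004, -0.0011] shift [0.0406, -0.0003, -0.0002]
```

View pics/s5.png

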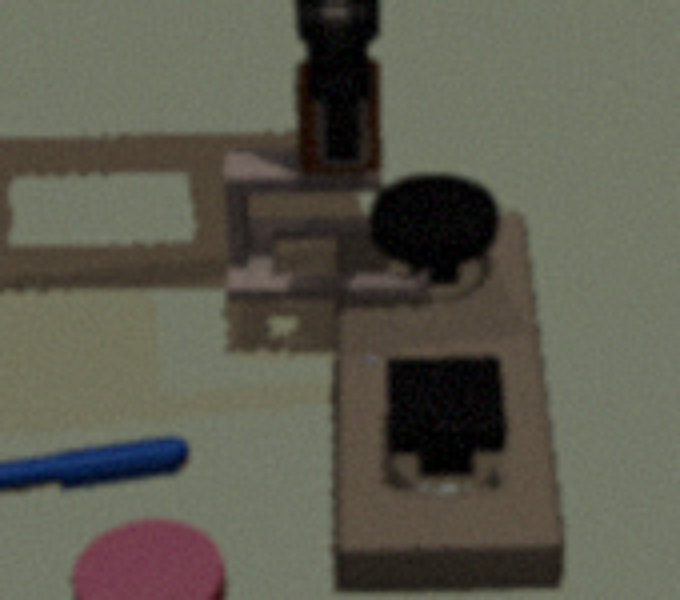

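The near prong at crop (420,290) passes under the black head and beside the sleeve with no force. I'll continue.

```bash
python3 -m pendant '[[[0,0,0],[0.01,0,0],0],[[0,0,0],[0.02,0,0],0],[[0,0,0],[0.03,0,0],0],[[0,0,0],[0.04,0,0],0],[[0,0,0],[0.0405,0,0],0],[[0,0,0],[0.0405,0,0],0]]'; python3 - <<'E'
from h import *
s=r.snapshot("side"); cv2.imwrite("pics/s6.png",cv2.resize(s["img"][150:300,230:400],None,fx=4,fy=4))
go([.5491,.0886,.1175],-.161)
E
```

```text
time_s: 10.07
tcp_pos: [0.5486, 0.0884, 0.1171]
eef_rot: [3.142, 0.0, -0.162]
contact_force: [-0.7, 0.3, -2.0]
grip_width: 0.0231
turn [0.0, 0.0004, -0.0011] shift [0.0006, -0.0003, -0.0004]
```

View pics/s6.png

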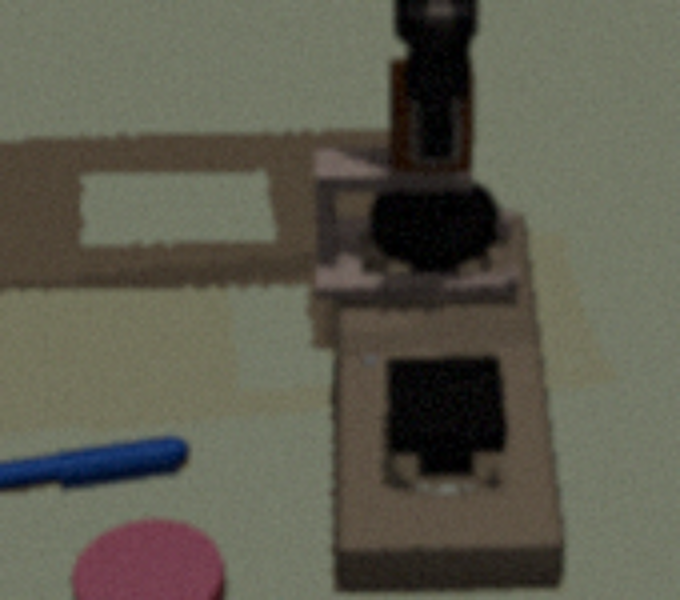

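The fork is fully under the round head, which sits centred below the handle at crop (432,225). Pulling straight up now.

```bash
python3 -m pendant '[[[0,0,0],[0,0,-0.005],0],[[0,0,0],[0,0,-0.009],0],[[0,0,0],[0,0,-0.013],0],[[0,0,0],[0,0,-0.017],0],[[0,0,0],[0,0,-0.021],0],[[0,0,0],[0,0,-0.025],0],[[0,0,0],[0,0,-0.03],0],[[0,0,0],[0,0,-0.036],0],[[0,0,0],[0,0,-0.043],0],[[0,0,0],[0,0,-0.05],0]]' 90; python3 -m pendant '[[[0,0,0],[0,0,0],0],[[0,0,0],[0,0,0],0]]'; python3 - <<'E'
from h import *
s=r.snapshot("side"); cv2.imwrite("pics/s7.png",cv2.resize(s["img"][130:280,230:400],None,fx=4,fy=4))
print(r.get_obs()["contact_force"])
E
```

```text
time_s: 11.38
tcp_pos: [0.5486, 0.0884, 0.1678]
eef_rot: [-3.142, -0.0, -0.162]
contact_force: [-0.4, 0.1, -1.8]
grip_width: 0.0232
time_s: 11.62
tcp_pos: [0.5485, 0.0884, 0.1678]
eef_rot: [-3.142, 0.0, -0.162]
contact_force: [-0.7, -0.5, -1.3]
grip_width: 0.0235
[ 0.50117382  0.18440708 -1.92906027]
```

View pics/s7.png

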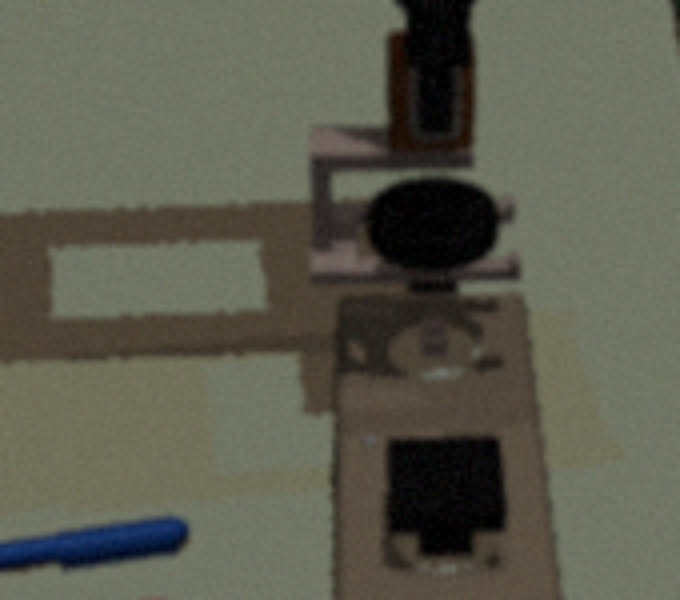

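The cap rides level on the fork at crop (432,222), and the bare post is visible at (435,335). I'll raise to clear the square cap, then carry gently to the tray.

```bash
python3 -m pendant '[[[0,0,0],[0,0,-0.008],0],[[0,0,0],[0,0,-0.022],0],[[0,0,0],[0,0,-0.036],0],[[0,0,0],[0,0,-0.05],0],[[0,0,0],[0,0,-0.06],0],[[0,0,0],[0,0,-0.065],0],[[0,0,0],[0,0,-0.065],0]]'; python3 -c "
from h import *
go([.46,-.327,.23],-.1)"
```

```text
time_s: 12.55
tcp_pos: [0.5485, 0.0884, 0.2328]
eef_rot: [-3.142, 0.0, -0.162]
contact_force: [-0.8, 0.5, -2.1]
grip_width: 0.0232
turn [-0.0, 0.0001, -0.0621] shift [-0.0203, 0.4243, 0.0028]
```

```bash
python3 -m pendant '[[[0,0,0],[0,0.005,0],0],[[0,0,0],[0,0.015,0],0],[[0,0,0],[-0.001,0.03,0],0],[[0,0,-0.006],[-0.002,0.05,0],0],[[0,0,-0.012],[-0.003,0.075,0],0],[[0,0,-0.018],[-0.005,0.105,0],0],[[0,0,-0.024],[-0.007,0.135,0],0],[[0,0,-0.028],[-0.009,0.165,0],0],[[0,0,-0.03],[-0.01,0.19,0],0],[[0,0,-0.031],[-0.01,0.205,0],0]]'; python3 -c "
from h import *
go([.46,-.327,.23],-.1)"
```

```text
time_s: 13.8
tcp_pos: [0.5049, -0.1142, 0.2328]
eef_rot: [3.141, 0.0, -0.133]
contact_force: [0.1, 0.8, -1.3]
grip_width: 0.023
turn [0.0002, 0.0002, -0.033] shift [-0.0162, 0.2169, 0.0028]
```

```bash
python3 -m pendant '[[[0,0,0],[-0.001,0.015,0],0],[[0,0,-0.006],[-0.003,0.035,0],0],[[0,0,-0.012],[-0.005,0.06,0],0],[[0,0,-0.018],[-0.007,0.09,0],0],[[0,0,-0.024],[-0.01,0.12,0],0],[[0,0,-0.028],[-0.012,0.15,0],0],[[0,0,-0.03],[-0.014,0.175,0],0],[[0,0,-0.033],[-0.016,0.195,0],0],[[0,0,-0.033],[-0.016,0.21,0],0],[[0,0,-0.033],[-0.016,0.217,0],0]]';python3 -m pendant '[[[0,0,0],[0,0,0],0],[[0,0,0],[0,0,0],0]]'; python3 - <<'E'
from h import *
s=r.snapshot("side"); cv2.imwrite("pics/s8.png",s["img"])
t=r.snapshot("top"); cv2.imwrite("pics/t8.png",t["img"][200:360,400:560].repeat(3,0).repeat(3,1))
go([.46,-.327,.11],-.1)
E
```

```text
time_s: 15.05
tcp_pos: [0.4602, -0.3278, 0.2327]
eef_rot: [-3.142, 0.0, -0.1]
contact_force: [0.3, 0.3, -2.1]
grip_width: 0.0225
time_s: 15.3
tcp_pos: [0.4603, -0.3271, 0.2327]
eef_rot: [-3.141, 0.0, -0.1]
contact_force: [0.4, 0.1, -1.9]
grip_width: 0.0228
turn [-0.0003, 0.0002, 0.0004] shift [-0.0003, -0.0, 0.1228]
```

View pics/s8.png

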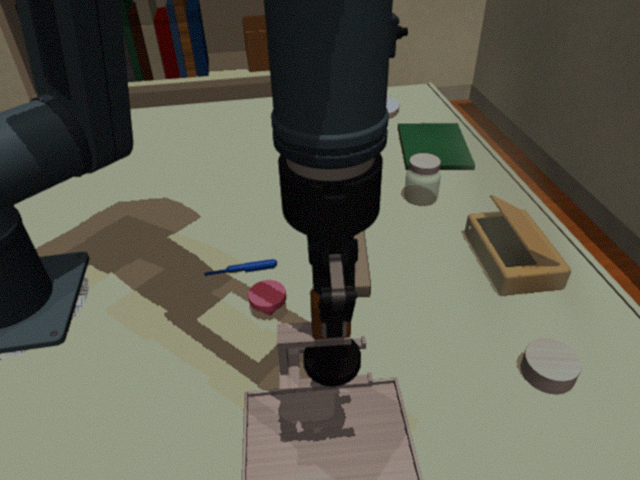

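View pics/t8.png

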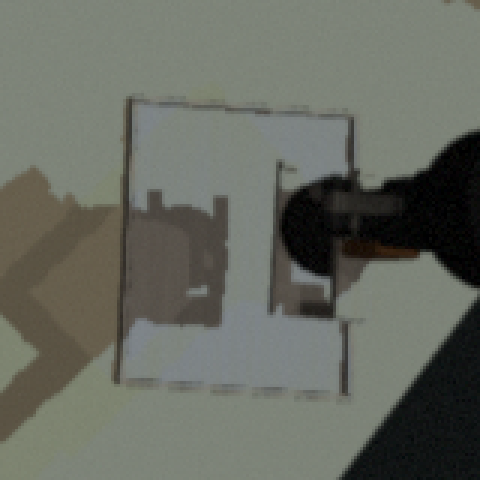

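The cap is still level in the fork at side (332,362), and the puller hangs above the tray. I'll lower it, slowing near contact.

```bash
python3 -m pendant '[[[0,0,0],[0,0,0.01],0],[[0,0,0],[0,0,0.03],0],[[0,0,0],[0,0,0.055],0],[[0,0,0],[0,0,0.08],0],[[0,0,0],[0,0,0.1],0],[[0,0,0],[0,0,0.115],0],[[0,0,0],[0,0,0.12],0],[[0,0,0],[0,0,0.123],0],[[0,0,0],[0,0,0.123],0]]';python3 -m pendant '[[[0,0,0],[0,0,0.004],0],[[0,0,0],[0,0,0.008],0],[[0,0,0],[0,0,0.012],0],[[0,0,0],[0,0,0.016],0],[[0,0,0],[0,0,0.019],0],[[0,0,0],[0,0,0.02],0],[[0,0,0],[0,0,0.02],0]]'; python3 - <<'E'
from h import *
s=r.snapshot("side"); cv2.imwrite("pics/s9.png",cv2.resize(s["img"][280:480,220:430],None,fx=3,fy=3))
print(r.get_obs()["contact_force"])
E
```

```text
time_s: 16.52
tcp_pos: [0.4606, -0.3273, 0.1102]
eef_rot: [3.141, -0.0, -0.1]
contact_force: [-0.1, -0.1, -1.7]
grip_width: 0.0232
time_s: 17.4
tcp_pos: [0.4606, -0.3273, 0.0902]
eef_rot: [3.141, -0.0, -0.1]
contact_force: [-0.6, -0.0, -0.2]
grip_width: 0.023
[-0.46241268  0.96957668 -1.45476035]
```

View pics/s9.png

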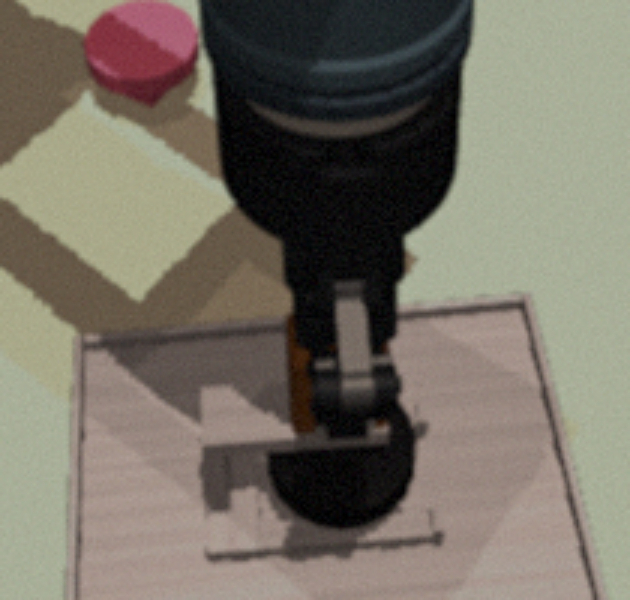

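Cap level at crop (340,475), fork just above the floor. Now a fine lowering until there is contact force.

```bash
python3 -m pendant '[[[0,0,0],[0,0,0.001],0],[[0,0,0],[0,0,0.002],0],[[0,0,0],[0,0,0.0025],0],[[0,0,0],[0,0,0.0025],0]]';python3 -m pendant '[[[0,0,0],[0,0,0.0005],0],[[0,0,0],[0,0,0.001],0],[[0,0,0],[0,0,0.001],0]]'
```

```text
time_s: 17.95
tcp_pos: [0.4606, -0.3273, 0.0877]
eef_rot: [3.141, -0.0, -0.1]
contact_force: [-1.1, -0.1, -1.2]
grip_width: 0.0232
time_s: 18.32
tcp_pos: [0.4606, -0.3273, 0.0868]
eef_rot: [3.141, -0.001, -0.1]
contact_force: [-0.1, 0.6, -0.0]
grip_width: 0.0229
```

```bash
python3 -m pendant '[[[0,0,0],[0,0,0.0007],0],[[0,0,0],[0,0,0.0014],0],[[0,0,0],[0,0,0.0014],0]]'
```

```text
time_s: 18.7
tcp_pos: [0.4606, -0.3273, 0.0867]
eef_rot: [3.141, -0.001, -0.099]
contact_force: [-2.5, 3.3, 10.2]
grip_width: 0.0229
```

Fork on the floor (≈12 N). Next: release and retreat straight up.

```bash
python3 -m pendant '[[[0,0,0],[0,0,0],0.03],[[0,0,0],[0,0,0],0.04],[[0,0,0],[0,0,0],0.05],[[0,0,0],[0,0,0],0.06],[[0,0,0],[0,0,0],0.06],[[0,0,0],[0,0,0],0.06]]' 20;python3 -m pendant '[[[0,0,0],[0,0,-0.01],0.06],[[0,0,0],[0,0,-0.03],0.06],[[0,0,0],[0,0,-0.06],0.06],[[0,0,0],[0,0,-0.1],0.06],[[0,0,0],[0,0,-0.14],0.06],[[0,0,0],[0,0,-0.17],0.06],[[0,0,0],[0,0,-0.17],0.06],[[0,0,0],[0,0,-0.17],0.06]]'; python3 - <<'E'
from h import *
s=r.snapshot("side"); w=r.snapshot("wrist")
a=cv2.resize(s["img"][320:480,220:430],(630,480)); cv2.imwrite("pics/s10.png",a); cv2.imwrite("pics/w10.png",w["img"])
for n,S in (("side",s),("wrist",w)):
    P,u,v=cloud(S); b=(abs(P[:,0]-.46)<.09)&(abs(P[:,1]+.327)<.07)
    for lo,hi in ((.006,.016),(.035,.043),(.05,.06),(.095,.115)):
        k=b&(P[:,2]>lo)&(P[:,2]<hi)
        if k.sum()>5: print(n,lo,k.sum(),cv2.minAreaRect(P[k][:,:2].astype(np.float32)),np.median(P[k],axis=0))
    print([d for d in r.landmark_of(n,"puller")],r.landmark_of(n,"round_cap"),r.landmark_of(n,"square_cap"))
E
```

```text
time_s: 19.45
tcp_pos: [0.4606, -0.3273, 0.0867]
eef_rot: [3.141, -0.001, -0.099]
contact_force: [-0.1, -0.8, 0.2]
grip_width: 0.0602
time_s: 20.45
tcp_pos: [0.4601, -0.3268, 0.2562]
eef_rot: [3.141, -0.0, -0.099]
contact_force: [-0.8, -0.0, 0.0]
grip_width: 0.06
side 0.006 8806 ((0.46001628041267395, -0.32445764541625977), (0.17996014654636383, 0.1348702609539032), 0.0020557139068841934) [ 0.48198916 -0.33276869  0.00743018]
side 0.035 643 ((0.4492957890033722, -0.33887869119644165), (0.08144072443246841, 0.039566222578287125), 10.743512153625488) [ 0.45769639 -0.3428856   0.04199757]
side 0.05 292 ((0.44182997941970825, -0.3246566355228424), (0.025782790035009384, 0.06801687180995941), 84.39496612548828) [ 0.432805   -0.33489723  0.05777416]
side 0.095 810 ((0.458629846572876, -0.32709789276123047), (0.02541395090520382, 0.036035601049661636), 84.12156677246094) [ 0.45807058 -0.33112264  0.10644347]
[{'xyz': [0.4601, -0.3229, 0.0017], 'confidence': 0.8}] [{'xyz': [0.4035, -0.0914, -0.0015], 'confidence': 0.93}, {'xyz': [0.4619, -0.3305, 0.0035], 'confidence': 0.73}] []
wrist 0.006 1782 ((0.4779968857765198, -0.326925665140152), (0.1399117112159729, 0.14401143789291382), 89.95114135742188) [ 0.48163487 -0.33950582  0.0095482 ]
wrist 0.035 1993 ((0.46310609579086304, -0.3288250267505646), (0.057170670479536057, 0.052146878093481064), 79.63064575195312) [ 0.46868867 -0.33367954  0.03915498]
wrist 0.05 759 ((0.4430202841758728, -0.3254633843898773), (0.02365628257393837, 0.06953781098127365), 84.46797180175781) [ 0.41966426 -0.32345471  0.05713188]
wrist 0.095 1801 ((0.45989274978637695, -0.3270610272884369), (0.023966984823346138, 0.03545160964131355), 83.74234771728516) [ 0.46124196 -0.32713233  0.10293977]
[{'xyz': [0.461, -0.3318, 0.0024], 'confidence': 0.88}] [{'xyz': [0.4607, -0.3267, 0.0049], 'confidence': 0.96}, {'xyz': [0.4046, -0.0934, 0.0009], 'confidence': 0.72}] []
```

View pics/s10.png

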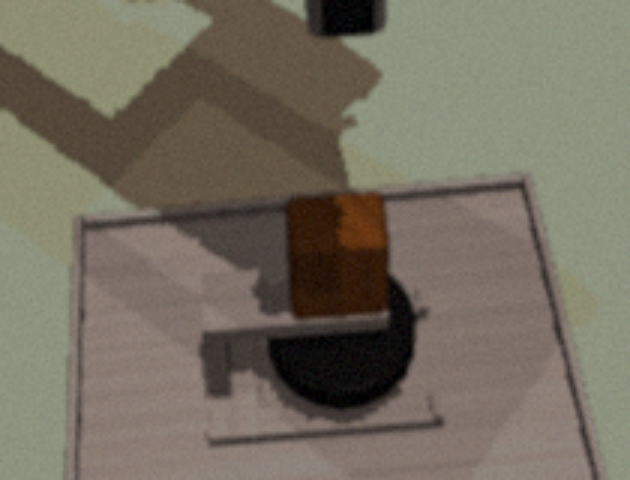

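View pics/w10.png

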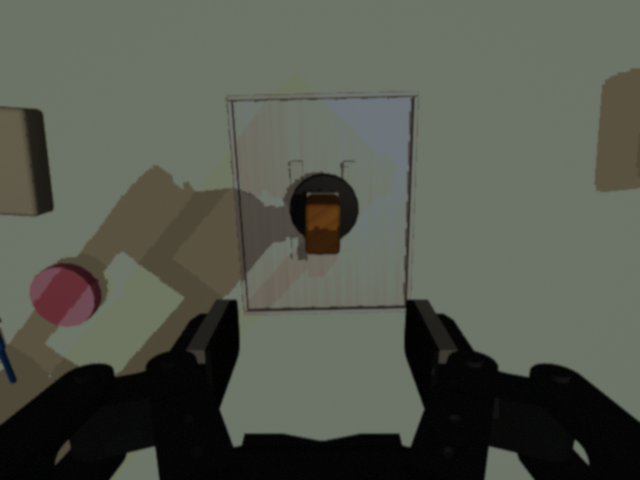

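The puller stands upright in the tray with the cap level between its prongs: head top at 39–40 mm, as expected when standing on the floor. A last look at the square cap, then I hand in.

```bash
python3 - <<'E'
from h import *
S=r.snapshot("top"); P,u,v=cloud(S)
m=(abs(P[:,0]-.527)<.045)&(abs(P[:,1]+.04)<.045)&(P[:,2]>.056)
print(cv2.minAreaRect(P[m][:,:2].astype(np.float32)),np.median(P[m],axis=0),m.sum())
o=r.get_obs(); print(o["time_s"],o["contact_force"])
if m.sum()>300: print(r.finish_job())
E
```

```text
((0.5283248424530029, -0.03950271010398865), (0.04573085531592369, 0.04672830179333687), 80.94947052001953) [ 0.52692786 -0.03999033  0.06413559] 547
20.9 [ 0.55923871 -0.42745424  0.24829149]
the job is handed in; nothing more can be done
None
```

I pulled the round cap straight up off its post with the puller, set the puller down in the tray with the cap between its prongs, let go and handed the job in at 20.9 s. The hand-in gives no verdict, so the points below are my own last checks:

- **Puller:** it stands upright in the tray, with its handle centre within about 1 cm of the tray's middle. I lowered it while still gripped until the wrist felt about 12 N from the floor. That force had dropped to about zero once the fingers opened.
- **Round cap:** it is level between the prongs. The wrist camera puts the top of its head at about 39 mm; standing on the tray floor it should be at 40 mm. Its centre is a few mm from the puller's origin.
- **Square cap:** it measured within 0.5 mm of where it started.
- **Gripper:** it is about 0.15 m above the puller and touching nothing.

**Camera disagreement:** the side camera reads heights about 3 mm too high (box top 31 mm instead of 28). I used the top and wrist cameras, which matched the known sizes to about 1 mm early on; the last wrist picture read the handle top about 1 mm low. No check failed.

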